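# Set the draw gauge and hold the sprung arm at its stop

## Task

Get the torsion-spring apparatus ready to show: draw its sprung slide gauge out by the tab until the pointer lines up with the marker peg and let go of it there (its brake keeps it), then swing the sprung arm by its pin forward, away from you, all the way to the far stop post. The job finishes while you are still holding the arm against the stop, so do not let go of it; do not shift the marker peg, and leave the other things standing where they are.

Things in the scene. Friction and masses are not known exactly. Their poses are not given: they have to be found in the camera images.
- board: the apparatus: a fixed wooden board 300 (x) x 400 (y) x 18 mm thick; origin at the centre of its underside, z up. The gauge rail runs along the board's own x at its y = +130 mm, the arm's pivot stands at its x = +20, y = -55 mm. Things fixed on the board: posts and bracket up to 70 mm above the table, spring barrel of the gauge up to 48 mm
- tab (a point): centre of the upright black tab of the gauge slide: 12 mm thick along the board's x, 26 mm wide along y, 50 mm high (from 39 to 89 mm above the table; this point is 64 mm up). Rail, pointer and peg beside it all stay below 48 mm above the table
- pointer (a point): tip of the thin pointer that sticks out sideways from the foot of the slide (towards the board's +y), 50 mm from the tab's centre line, level in x with the tab's centre
- peg (a point): marker peg, upright steel pin 8 mm in diameter, top 47 mm above the table, on a small stiff rider beside the rail (8 mm beyond the pointer's tip in the board's +y); axes as the board's. The gauge is set when pointer and peg have the same board x. Leave it where it is
- draw_slide (a joint): how far the gauge slide is drawn out, m: 0 = fully in, up to 0.125; it grows as the slide moves along the board's -x (towards the robot). Spring of 15 N/m plus a brake of 4 N: pulling takes about 4 to 7 N, and the slide stays where it is left
- pin (a point): middle of the part of the arm's upright steel pin that can be gripped: round, 14 mm in diameter, rising from the arm's top (68 mm above the table) to 126 mm; this point is 100 mm above the table, 110 mm from the pivot axis
- pivot (a point): on the vertical pivot axis of the arm, 66 mm above the table; the aluminium pivot body here is lower than 75 mm
- swing_arm (a joint): angle of the arm, rad: 0 = at rest against the near stop post, 1.1 = against the far stop post; it grows counter-clockwise seen from above. At 0 the arm points from the pivot at -150 degrees from the board's x axis (towards the robot and right). A torsion spring drives it back to 0: 0.20 N m at rest, 0.70 N m at the stop (about 2 to 6.5 N at the pin)
- weight_a: brass slotted weight, 36 mm across, 46 mm tall, standing on the board between slide and arm; origin at the centre of its underside; not to be disturbed
- weight_b: smaller steel weight, 36 mm across, 37 mm tall, standing on the far part of the board; origin at the centre of its underside; not to be disturbed
- fork_box: tuning fork on a wooden resonance box 160x80x56 mm, 194 mm tall in all, to the left; origin at the centre of its underside; not to be disturbed
- globe: glass globe 84 mm across on a round wooden foot, 132 mm tall, to the right; origin at the centre of its underside; not to be disturbed
- bottle: white bottle, 56 mm across, 130 mm tall, to the left; origin at the centre of its underside; not to be disturbed
- mirror_stand: brass stand with a square plate on top, foot 84 mm across, 190 mm tall, to the right; origin at the centre of its underside; not to be disturbed
- beaker: clear beaker, 64 mm across, 80 mm tall, to the right; origin at the centre of its underside; not to be disturbed

How it is judged:
By the outcome, as a careful person would: the job done as asked, in the order asked, and still so for the second after the job is handed in, while the arm keeps its last pose, push and grip.
It also fails if it takes over 48 s, if anything falls off the work surface, if the arm or the gripper's body presses on something with over 40 N, if the wrist force passes 120 N, or if a joint passes its speed limit or range.

## Robot

A 6-joint arm with a two-finger parallel gripper is mounted at the origin on the work surface. World frame = base frame: x ahead of the robot, y to its left, z up, the work surface at z = 0. Lengths are in mm, angles in rad, forces in N, time in s.
With the tool pointing down it reaches from about 400 to 925 mm from the base axis. Payload 12.5 kg.
Tool frame: the origin (TCP) lies on the mounting face of the last link; the fingertips stand 190 mm ahead of it and the grasp point (between the pads) lies 171 mm ahead of it (env.tcp_to_tips is the distance from the TCP to the fingertips, in mm); x points along the fingers, y is the direction in which the jaws open and shut, and the axes are right-handed (so a half turn about x gives the same grasp; the last joint's range is limited). The gripper opens to 95 mm and grips with 3 to 60 N. Pads are 20 mm wide; open, the fingers measure 119 mm over their backs; the gripper's body (75 mm by 180 mm) begins 59 mm behind the grasp point.
Start: joints at [-1.285, 0.491, 1.559, -0, 1.092, -0.106], TCP at [238.677, -577.632, 404.761] pointing down, gripper open.
Joint ranges: [-3.1, 3.1], [-0.84, 2.19], [0.05, 2.79], [-1.13, 4.28], [0.06, 2.93], [-2.69, 2.69]. Speed limits (rad/s): [2.22, 2.22, 2.79, 3.14, 3.14, 3.14].

## Interface

Orientations are given as [roll, pitch, yaw] about the fixed x, y, z axes, in that order (R = Rz(yaw) Ry(pitch) Rx(roll)).
In Python, from cell import monitor, cams, job, env gives the robot as it stands. The module is installed in compiled form; this text tells all that it offers.
- The arm moves only by the tool apply_moves, never from a script. Its argument "series" is a list of rows, each a list of 3 entries, a list of its own where there are three numbers: the closure, from -1 (fully open) to 1 (shut), so that 0 is half open, then the shift along the tool's x, y, z in cm, then the turn about the tool's x in rad. A call has 1 to 20 rows; each row is the pose to reach, as a shift and turn from the pose commanded when the call began, along the tool's axes at that moment; what a row does not reach only later rows make up. A row lasts 1/8 s, in which the tool goes at most 62.5 mm and 10.7 degrees, less where a joint would pass 70% of its speed; a pose out of reach is approached as far as the arm can. A call with a gripper value outside its range is refused whole. The fingers move at their own pace and stop on an object; the grip force is fixed at half the most. Time passes only in rows, so rows that repeat a pose let the fingers close. It gives the time, the measured TCP pose, the force and the opening at its end, in the units of the state.
- monitor.state(): the state, without advancing time (a new reading comes with each control period).
- cams.read_camera(name): name is "scene" or "top" or "wrist"; returns a dict with "image" (400x640x3 uint8, red, green, blue), "fx", "fy", "cx", "cy" (pixels), "k1" (the pictures are not rectified: a ray, as slopes to the right and down, at radius r is drawn at 1 + k1 r^2 times it, then the intrinsics apply), "position" and "orientation" of the camera in the world. Camera axes: x right, y down, z forward; pixel columns grow to the right and rows downward; lengths in mm; the calibration is good to about 2 mm. A picture is of the moment at which its call begins. There is no depth.
- job.job_done(): hands the job in, once; it reports no verdict.
The state is a dict: "t": time; "joints": joint angles; "qvel": joint speeds; "tau": joint torques, N m; "eef_pos": TCP position; "tcp_rot": TCP orientation; "ft_force": force on the tool from outside, world axes, zero at the start; "moment": the same for the moment, N m; "opening": opening from 0.0 (shut) to 1.0 (fully open).
Only numpy, scipy, OpenCV 4.12 (cv2) and the standard library are available. Lean on these libraries where they do the work, as an engineer would, in place of code of your own. Each camera call takes 0.05 s, during which the arm holds its last target. There are 200 camera calls.

## Working session

There is one attempt and no reset: what is moved stays moved. The work goes in short steps, Python scripts to look and compute and a tool call to move; the robot and the scene stay as the last step left them, time stands still between calls to the robot, and variables do not carry over. Pictures are saved under pics/ and viewed, about 8 in all and at most 12, crops included, and the job is handed in when it is done.

Besides the shell and the picture viewer there is one more tool, called after "Emit:" in YAML: its name, and indented under it one key for each argument. apply_moves: Moves the arm, as the interface text tells. Its arguments: {"type":"object","properties":{"series":{"type":"array"}},"required":["series"]}

```bash
mkdir -p pics
python3 - <<'E'
from cell import monitor,cams,env
import cv2,numpy as np
s=monitor.state();print({k:np.round(v,3) for k,v in s.items()})
for n in("scene","top"):
    c=cams.read_camera(n);cv2.imwrite(f"pics/{n}0.png",c["image"][:,:,::-1]);np.save(f"pics/{n}0.npy",c,allow_pickle=True)
    print(n,{k:c[k] for k in c if k!="image"})
E
```

```text
{'t': np.float64(0.0), 'joints': array([-1.285,  0.492,  1.559,  0.   ,  1.092, -0.106]), 'qvel': array([-0.001,  0.   ,  0.002,  0.   ,  0.   , -0.002]), 'tau': array([ 4.0000e-03, -6.1264e+01, -2.5817e+01,  6.9000e-02,  4.8000e-02,
       -0.0000e+00]), 'eef_pos': array([ 238.653, -577.603,  404.164]), 'tcp_rot': array([-1.701,  1.57 ,  1.832]), 'ft_force': array([0.155, 0.413, 0.2  ]), 'moment': array([ 0.008, -0.03 , -0.003]), 'opening': np.float64(1.001)}
scene {'fx': 436.2705052710817, 'fy': 436.2705052710817, 'cx': 315.0544917749525, 'cy': 202.71112692106723, 'k1': -0.04473999234563291, 'position': array([1074.97335129,  147.9724356 , 1058.0879811 ]), 'orientation': array([-2.59009941,  0.0117335 ,  1.84947072])}
top {'fx': 444.53085900411526, 'fy': 444.53085900411526, 'cx': 311.8380117552266, 'cy': 207.42723633240587, 'k1': -0.041488932499879984, 'position': array([ 326.25619212,  -10.26630048, 1233.27910339]), 'orientation': array([-2.98443378,  0.01623992, -1.60090506])}
```

View pics/top0.png

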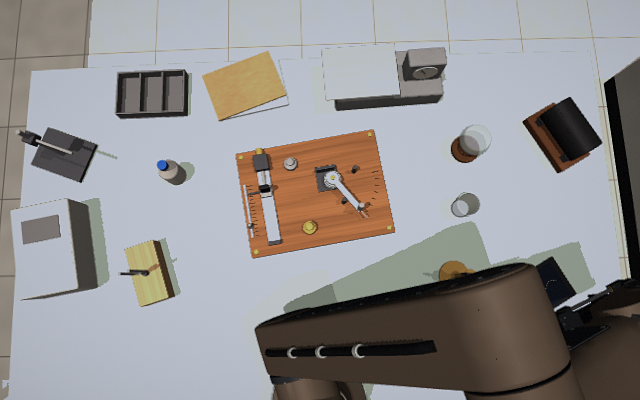

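View pics/scene0.png

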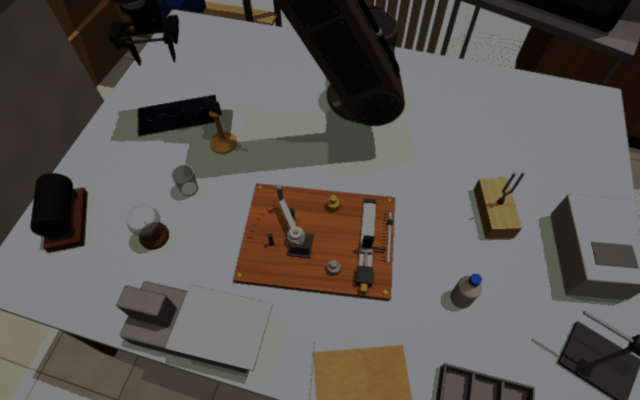

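The top view shows the board at about px (236–395, 130–257), the slide tab at about (265,187) and the pin at (363,210). The scene view shows the board at px (236–396, 185–297). Next I'll mask the board and enlarge the details.

```bash
cat > h.py <<'E'
import numpy as np,cv2
from scipy.spatial.transform import Rotation as Ro
def K(c): return np.array([[c["fx"],0,c["cx"]],[0,c["fy"],c["cy"]],[0,0,1.]])
def D(c): return np.array([c["k1"],0,0,0.])
def Rm(c): return Ro.from_euler("xyz",c["orientation"]).as_matrix()
def ray(c,p,z):
    # k1 convention same as cv2 forward distortion
    n=cv2.undistortPoints(np.array(p,float).reshape(-1,1,2),K(c),D(c))[:,0]
    d=np.c_[n,np.ones(len(n))]@Rm(c).T
    o=np.array(c["position"]); return o+d*((z-o[2])/d[:,2])[:,None]
def proj(c,P):
    R=Rm(c).T
    return cv2.projectPoints(np.array(P,float).reshape(-1,1,3),cv2.Rodrigues(R)[0],-R@np.array(c["position"]),K(c),D(c))[0][:,0]
def load(n): return np.load(f"pics/{n}.npy",allow_pickle=True).item()
E
python3 - <<'E'
from h import *
for n in("top0","scene0"):
    c=load(n);im=c["image"];hsv=cv2.cvtColor(im,cv2.COLOR_RGB2HSV)
    m=((hsv[...,0]<16)&(hsv[...,1]>110)&(hsv[...,2]>60)).astype(np.uint8)
    w=np.zeros_like(m);w[125:305,225:405]=1;m=cv2.morphologyEx(m*w,cv2.MORPH_OPEN,np.ones((3,3)))
    m=cv2.morphologyEx(m,cv2.MORPH_CLOSE,np.ones((9,9)))
    k=max(cv2.findContours(m,0,2)[0],key=cv2.contourArea)
    a=cv2.approxPolyDP(cv2.convexHull(k),6,True)[:,0]
    P=ray(c,a,18 if 1 else 0);print(n,a.tolist(),P.round(0)[:,:2].tolist(),[np.linalg.norm(P[i]-P[i-1]).round() for i in range(len(P))],P.mean(0).round(1))
t=load("top0")["image"][125:265,230:402,::-1];s=load("scene0")["image"][180:300,232:402,::-1]
f=lambda i:cv2.resize(i,None,fx=4.6,fy=4.6,interpolation=2)
cv2.imwrite("pics/t1.png",cv2.resize(t,(737,600),interpolation=2));cv2.imwrite("pics/s1.png",f(s))
E
```

```text
top0 [[374, 135], [394, 231], [252, 256], [242, 153]] [[722.0, -179.0], [447.0, -219.0], [390.0, 171.0], [682.0, 197.0]] [np.float64(378.0), np.float64(278.0), np.float64(395.0), np.float64(293.0)] [560.2  -7.7  18. ]
scene0 [[255, 188], [394, 201], [390, 297], [234, 280]] [[462.0, -219.0], [398.0, 172.0], [677.0, 214.0], [740.0, -175.0]] [np.float64(281.0), np.float64(396.0), np.float64(281.0), np.float64(394.0)] [569.1  -2.   18. ]
```

View pics/t1.png

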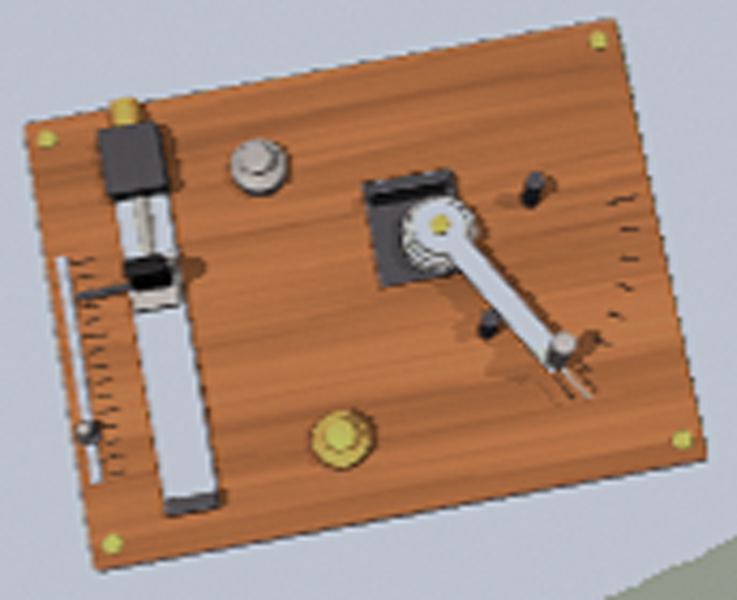

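View pics/s1.png

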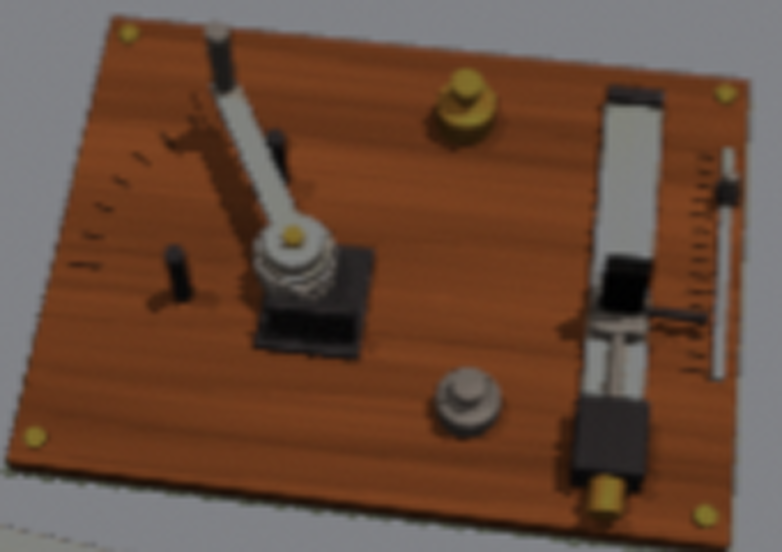

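The enlarged crops show these features.
- **Top crop (×4.285):** board corners at (25,125), (613,18), (706,460) and (100,570). The tab top is near (150,270), the pointer tip at (80,297), the peg top at (88,428), the pin top at (563,343) and the pivot at (441,225).
- **Scene crop (×4.6):** tab top at (630,265), peg top at (727,183), pin top at (217,33) and pivot at (293,236).

```bash
cat > m.py <<'E'
from h import *
from scipy.optimize import least_squares
T,S=load("top0"),load("scene0")
ft=lambda p:np.array(p,float)/[4.285,4.286]+[230,125]-.4
fs=lambda p:np.array(p,float)/4.6+[232,180]-.4
b=lambda q,P:(lambda c,s:np.array([q[0]+c*P[0]-s*P[1],q[1]+s*P[0]+c*P[1]]))(np.cos(q[2]),np.sin(q[2]))
loc=np.array([[150,200],[150,-200],[-150,-200],[-150,200]])
tc=ray(T,ft([(25,125),(613,18),(706,460),(100,570)]),18)[:,:2]
sc=ray(S,fs([(729,530),(12,458),(113,15),(748,80)]),18)[:,:2]
r=lambda q,ms:np.concatenate([m-np.array([b(q,p) for p in loc]) for m in ms]).ravel()
for ms in([tc],[sc],[tc,sc]):
    f=least_squares(r,[560,0,.1],args=(ms,));print(f.x.round(3),f.fun.round(1))
q=f.x;c,s=np.cos(q[2]),np.sin(q[2])
inv=lambda P:np.round((np.array(P)[:,:2]-q[:2])@np.array([[c,-s],[s,c]]),1)
def show(n,t,sp,z):
    a=ray(T,[ft(t)],z);d=ray(S,[fs(sp)],z);print(n,"top",a[0,:2].round(1),inv(a),"scene",d[0,:2].round(1),inv(d))
show("pivot",(441,225),(293,236),78);show("pin top",(563,341),(217,33),126)
show("peg top",(87,427),(728,184),47);show("tab top",(149,269),(630,265),89);show("pointer",(80,297),(706,317),40)
show("wa",(340,432),(466,80),46);show("wb",(261,155),(467,385),37)
E
python3 m.py
```

```text
[ 5.6272e+02 -3.1270e+00  1.5100e-01] [-0.5 -1.6 -0.8  2.  -0.5  3.1  1.7 -3.5]
[ 5.59391e+02 -3.45100e+00  1.58000e-01] [-5.1 -4.4 -1.6  2.5  1.4  2.4  5.3 -0.5]
[ 5.61055e+02 -3.28900e+00  1.54000e-01] [ 1.9 -1.8  0.3  1.6  0.5  3.6  4.  -2.8 -7.5 -4.2 -2.7  3.   0.5  1.8
  3.  -1.3]
pivot top [589.7 -54.4] [[ 20.4 -54.9]] scene [592.7 -54.2] [[ 23.5 -55.1]]
pin top top [ 506.5 -121.7] [[ -72.1 -108.6]] scene [ 505.4 -123.4] [[ -73.4 -110.1]]
peg top top [474.4 171.5] [[-58.8 186.1]] scene [477.6 171.3] [[-55.7 185.4]]
tab top top [565.6 126.1] [[ 24.4 127.1]] scene [566.  128.8] [[ 25.2 129.8]]
pointer top [559.1 176.4] [[ 25.7 177.9]] scene [560.8 175.8] [[ 27.3 177. ]]
wa top [466.3  12.6] [[-91.2  30.2]] scene [448.8   7.4] [[-109.3   27.8]]
wb top [649.3  58.7] [[96.7 47.6]] scene [635.3  57.3] [[82.6 48.5]]
```

```bash
cat > go.py <<'E'
from h import *
from cell import monitor
def plan(g,yaw,z):
    """shift (cm, tool axes) and turn taking TCP over world point g with jaw axis along yaw"""
    s=monitor.state();R=Ro.from_euler("xyz",s["tcp_rot"]).as_matrix();p=np.array(s["eef_pos"])
    d=R.T@(np.array([g[0],g[1],z])-p)/10
    y=R[:,1];a=R.T@np.array([np.cos(yaw),np.sin(yaw),0]);t=np.arctan2(a[2],a[1])
    t=(t+np.pi/2)%np.pi-np.pi/2
    print("t",s["t"].round(2),"pos",p.round(1),"f",s["ft_force"].round(1),"op",round(float(s["opening"]),3),"j",s["joints"].round(2));print("R",R.round(3).tolist(),"shift cm",d.round(2),"turn",round(t,3))
E
python3 -c "
from go import *
plan((566,127.5),.153,330)"
```

```text
Traceback (most recent call last):
  File "go.py", line 9, in plan
    print("t",s["t"].round(2),"pos",p.round(1),"f",s["ft_force"].round(1),"op",round(float(s["opening"]),3),"j",s["joints"].round(2));print("R",R.round(3).tolist(),"shift cm",d.round(2),"turn",round(t,3))
              ^^^^^^^^^^^^
AttributeError: 'float' object has no attribute 'round'
```

```bash
sed -i 's/s\["t"\].round(2)/round(s["t"],2)/' go.py
python3 -c "
from go import *
plan((566,127.5),.153,404)"
```

```text
t 0.1 pos [ 238.7 -577.6  404.2] f [ 0.   0.1 -0.8] op 1.0 j [-1.28  0.49  1.56 -0.    1.09 -0.11]
R [[-0.0, 0.382, -0.924], [0.001, -0.924, -0.382], [-1.0, -0.001, -0.0]] shift cm [  0.08 -52.67 -57.18] turn -1.332
```

Emit:
apply_moves:
  series:
    - [-1,[-4,-6,-6],-0.13]
    - [-1,[-4,-11,-11.5],-0.26]
    - [-1,[-4,-15,-16],-0.38]
    - [-1,[-4,-19,-20.5],-0.5]
    - [-1,[-4,-23,-25],-0.6]
    - [-1,[-4,-27,-29],-0.7]
    - [-1,[-4,-31,-33.5],-0.8]
    - [-1,[-4,-35,-38],-0.9]
    - [-1,[-4,-39,-42.5],-1.0]
    - [-1,[-4,-43,-47],-1.1]
    - [-1,[-3,-47,-51],-1.2]
    - [-1,[0,-50,-54.5],-1.3]
    - [-1,[3,-52.7,-57.2],-1.332]
    - [-1,[7,-52.7,-57.2],-1.332]
    - [-1,[9,-52.7,-57.2],-1.332]
    - [-1,[9,-52.7,-57.2],-1.332]

```text
t: 2.1
eef_pos: [566.0, 127.9, 313.2]
tcp_rot: [-1.58, 1.567, -2.998]
ft_force: [0.1, -0.3, 1.2]
opening: 1.0
```

```bash
python3 -c "
from go import *
from cell import cams
plan((566,127.5),.153,241)
c=cams.read_camera('wrist');np.save('pics/w1.npy',c,allow_pickle=True);cv2.imwrite('pics/w1.png',c['image'][:,:,::-1]);print(c['position'],c['orientation'],c['fx'])
print(proj(c,[[566,127.5,89],[561,-3,18],[476,171,47],[560,176,40]]))
"
```

```text
t 2.1 pos [566.  127.9 313.2] f [ 0.1 -0.3  1.2] op 1.0 j [ 0.11  0.54  1.77 -0.    0.84 -0.04]
R [[-0.003, 0.988, 0.153], [-0.0, 0.153, -0.988], [-1.0, -0.003, -0.0]] shift cm [7.22 0.02 0.04] turn 0.0
[553.2005285  205.71586269 293.4657293 ] [2.85797556 0.00417405 0.15273715] 321.39977076873976
[[316.42064785 231.38810192]
 [291.34172279 324.76343514]
 [208.05075268 141.25244118]
 [318.21548057 150.40690964]]
```

View pics/w1.png

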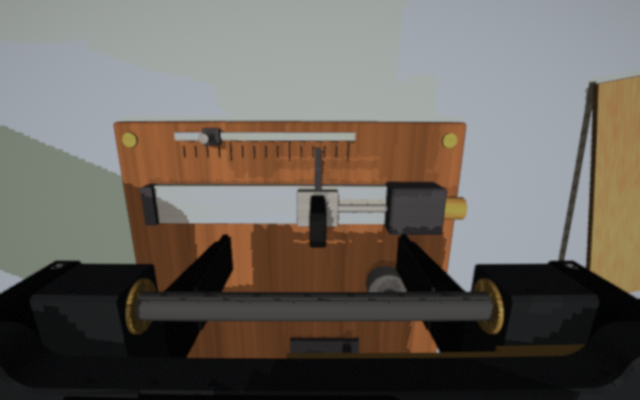

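The wrist view shows the tab at about (318,225), centred between the fingers, with the pointer tip at (318,149) and the peg at about (205,138). These match the projected points. I'll lower and grip.

Emit:
apply_moves:
  series:
    - [-1,[3.5,0,0],0]
    - [-1,[7,0,0],0]
    - [-1,[7,0,0],0]
    - [0,[7,0,0],0]
    - [1,[7,0,0],0]
    - [1,[7,0,0],0]
    - [1,[7,0,0],0]
    - [1,[7,0,0],0]
    - [1,[7,0,0],0]
    - [1,[7,0,0],0]

```text
t: 3.4
eef_pos: [566.1, 127.8, 244.7]
tcp_rot: [-0.585, 1.571, -2.003]
ft_force: [0.1, 0.2, 0.1]
opening: 0.319
```

```bash
python3 -c "
from go import *
from cell import cams
plan((566,127.5),.153,241)
c=cams.read_camera('wrist');np.save('pics/w2.npy',c,allow_pickle=True);cv2.imwrite('pics/w2.png',cv2.resize(c['image'][60:260,160:480,::-1],None,fx=2.4,fy=2.4,interpolation=2))
"
```

```text
t 3.4 pos [566.1 127.8 244.7] f [0.1 0.2 0.1] op 0.319 j [ 0.11  0.63  1.82 -0.    0.69 -0.04]
R [[-0.0, 0.988, 0.152], [-0.0, 0.152, -0.988], [-1.0, -0.0, 0.0]] shift cm [ 0.37 -0.02  0.03] turn 0.0
```

View pics/w2.png

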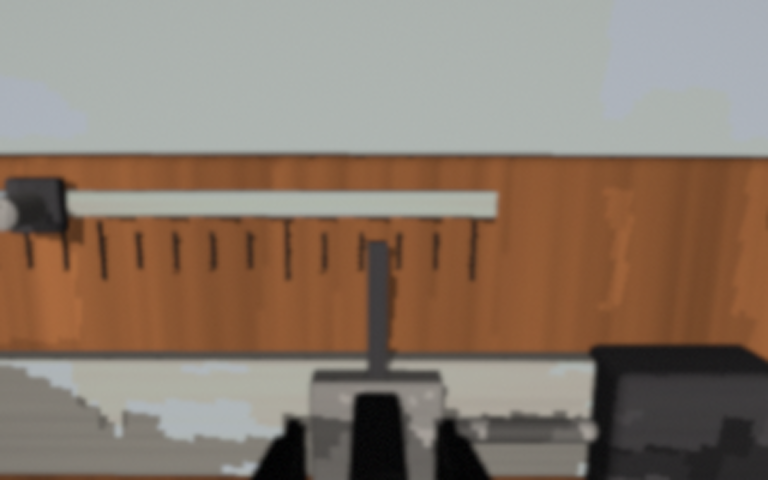

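The fingers are still closing (30 mm). The wrist crop shows the pointer at crop (378,245) and the rider at (35,205). I'll finish closing and then draw the slide most of the way.

Emit:
apply_moves:
  series:
    - [1,[0,0,0],0]
    - [1,[0,0,0],0]
    - [1,[0,0,0],0]
    - [1,[0,0,0],0]
    - [1,[0,0,0],0]
    - [1,[0,0,0],0]
    - [1,[0,-1,0],0]
    - [1,[0,-2,0],0]
    - [1,[0,-3,0],0]
    - [1,[0,-4,0],0]
    - [1,[0,-5,0],0]
    - [1,[0,-6,0],0]
    - [1,[0,-7,0],0]
    - [1,[0,-7.5,0],0]
    - [1,[0,-7.5,0],0]
    - [1,[0,-7.5,0],0]

```text
t: 5.45
eef_pos: [491.7, 116.5, 244.7]
tcp_rot: [-1.638, 1.57, -3.056]
ft_force: [-1.1, 2.5, -0.5]
opening: 0.123
```

```bash
python3 -c "
from go import *
from cell import cams
plan((566,127.5),.153,241)
c=cams.read_camera('wrist');np.save('pics/w3.npy',c,allow_pickle=True);cv2.imwrite('pics/w3.png',cv2.resize(c['image'][100:220,240:400,::-1],None,fx=5,fy=5,interpolation=2))
"
```

```text
t 5.45 pos [491.7 116.5 244.7] f [-1.1  2.5 -0.5] op 0.123 j [ 0.1   0.56  2.    0.    0.58 -0.05]
R [[-0.001, 0.988, 0.152], [-0.0, 0.152, -0.988], [-1.0, -0.001, -0.0]] shift cm [0.36 7.51 0.05] turn 0.0
```

View pics/w3.png

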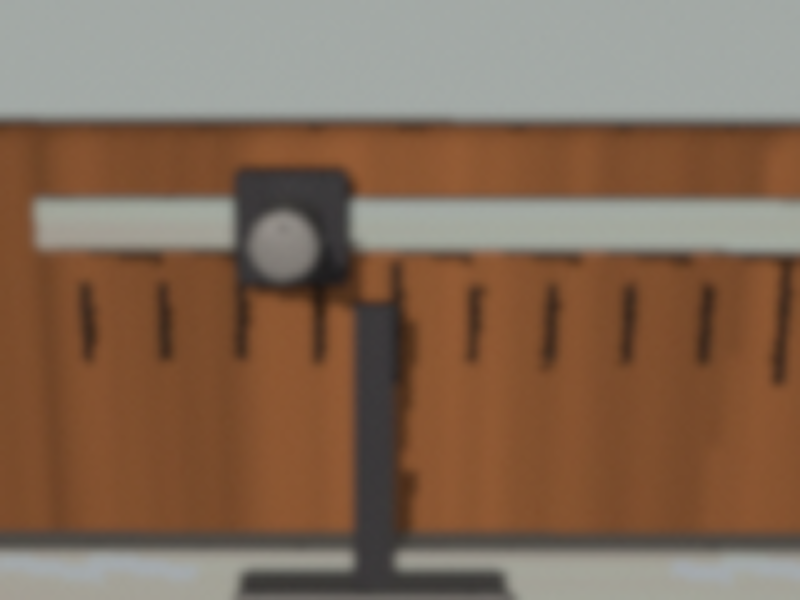

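The crop shows the peg top at (283,245), which is 35 px across for 8 mm, and the pointer at (375,303). The remaining gap is about 20 mm minus parallax, so I'll compute it.

```bash
python3 -c "
from h import *
c=load('w3');y=.153;e=np.array([np.cos(y),np.sin(y),0])
print(c['position'],c['orientation'],c['cx'])
g=lambda u,v,z:ray(c,[(240+u/5-.4,100+v/5-.4)],z)[0]
p=g(283,245,47);print('peg',p.round(1),p@e)
for z in(30,35,40,45):q=g(375,303,z);print(z,q.round(1),(q-p)@e)
q=g(375,560,35);print(q,(q-p)@e)
"
```

```text
[478.98038457 194.28457283 224.92588707] [2.85802762e+00 2.03302873e-03 1.52533064e-01] 314.06165640071987
peg [472.  172.6  47. ] 492.80432711318406
30 [483.4 165.3  30. ] 10.107840765882168
35 [483.3 166.1  35. ] 10.109960025384552
40 [483.1 166.8  40. ] 10.112079284886994
45 [483.  167.5  45. ] 10.114198544389435
[488.12035122 134.48426143  35.        ] 10.109864077131755
```

Emit:
apply_moves:
  series:
    - [1,[0,-0.5,0],0]
    - [1,[0,-1.0,0],0]
    - [1,[0,-1.0,0],0]
    - [1,[0,-1.0,0],0]

```text
t: 6.0
eef_pos: [482.1, 115.0, 244.7]
tcp_rot: [1.936, 1.571, 0.518]
ft_force: [2.0, 4.5, -3.3]
opening: 0.123
```

```bash
python3 -c "
from go import *
from cell import cams
plan((566,127.5),.153,241)
c=cams.read_camera('wrist');np.save('pics/w4.npy',c,allow_pickle=True);cv2.imwrite('pics/w4.png',cv2.resize(c['image'][110:190,270:370,::-1],None,fx=7,fy=7,interpolation=2))
"
```

```text
t 6.0 pos [482.1 115.  244.7] f [ 2.   4.5 -3.3] op 0.123 j [ 0.1   0.55  2.02  0.    0.57 -0.05]
R [[0.0, 0.988, 0.152], [0.0, 0.152, -0.988], [-1.0, 0.0, -0.0]] shift cm [0.37 8.48 0.04] turn -0.0
```

View pics/w4.png

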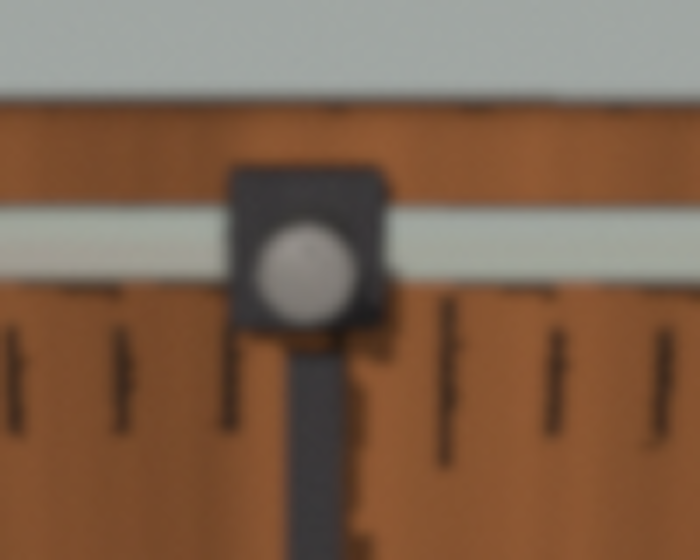

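The crop shows the peg centre at column 306 and the pointer at 317, at 12 px/mm. That leaves about 0.9 mm, so I'll nudge and release.

Emit:
apply_moves:
  series:
    - [1,[0,-0.09,0],0]
    - [1,[0,-0.09,0],0]
    - [1,[0,-0.09,0],0]
    - [0.7,[0,-0.09,0],0]
    - [0.7,[0,-0.09,0],0]
    - [0.4,[0,-0.09,0],0]
    - [0,[0,-0.09,0],0]
    - [-0.3,[0,-0.09,0],0]
    - [-0.3,[0,-0.09,0],0]
    - [-0.3,[0,-0.09,0],0]
    - [-0.3,[0,-0.09,0],0]

```text
t: 7.42
eef_pos: [481.2, 114.8, 244.7]
tcp_rot: [-0.097, 1.571, -1.515]
ft_force: [-0.2, -1.0, -0.5]
opening: 0.639
```

```bash
python3 -c "
from go import *
from cell import cams
plan((566,127.5),.153,241)
c=cams.read_camera('wrist');np.save('pics/w5.npy',c,allow_pickle=True);cv2.imwrite('pics/w5.png',cv2.resize(c['image'][110:190,270:370,::-1],None,fx=7,fy=7,interpolation=2))
"
```

```text
t 7.42 pos [481.2 114.8 244.7] f [-0.2 -1.  -0.5] op 0.639 j [ 0.1   0.55  2.03 -0.    0.56 -0.05]
R [[0.0, 0.988, 0.152], [-0.0, 0.152, -0.988], [-1.0, -0.0, 0.0]] shift cm [0.37 8.58 0.03] turn 0.0
```

View pics/w5.png

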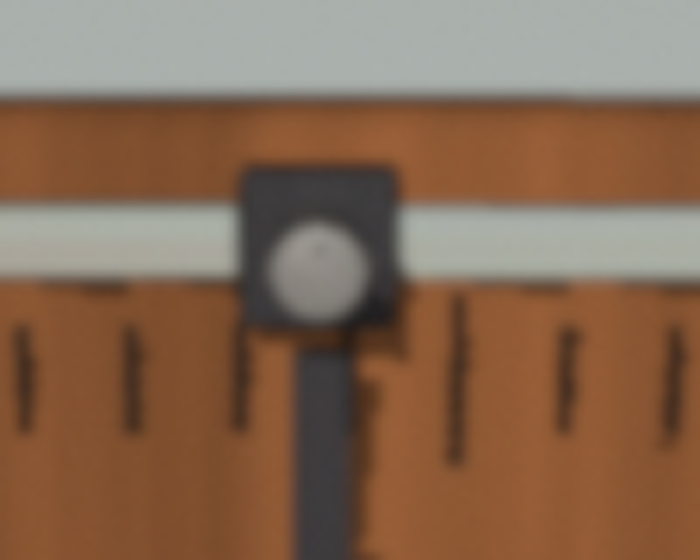

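The gauge is released with the peg at column 319 and the pointer at 325, about 0.5 mm apart, and the brake holds. Next is the pin.

```bash
python3 -c "
from go import *
plan((505.7,-123),-.894,271)"
```

```text
t 7.47 pos [481.2 114.7 244.7] f [ 0.  -0.   0.5] op 0.643 j [ 0.1   0.55  2.03 -0.    0.56 -0.05]
R [[0.0, 0.988, 0.152], [-0.0, 0.152, -0.988], [-1.0, 0.0, 0.0]] shift cm [-2.63 -1.2  23.87] turn 1.047
```

Emit:
apply_moves:
  series:
    - [-0.3,[-3,0,0],0]
    - [-0.6,[-7,0,0],0]
    - [-1,[-10.5,0,0],0]
    - [-1,[-10.5,0,0],0]

```text
t: 7.98
eef_pos: [481.3, 114.8, 351.8]
tcp_rot: [1.499, 1.566, 0.081]
ft_force: [0.7, -0.1, 0.6]
opening: 0.911
```

```bash
python3 -c "
from go import *
plan((505.7,-123),-.894,350)"
```

```text
t 7.97 pos [481.3 114.8 351.8] f [ 0.7 -0.1  0.6] op 0.911 j [ 0.1   0.38  1.93 -0.    0.83 -0.05]
R [[0.004, 0.988, 0.152], [0.0, 0.152, -0.988], [-1.0, 0.004, 0.0]] shift cm [ 0.18 -1.21 23.88] turn 1.047
```

Emit:
apply_moves:
  series:
    - [-1,[0,-0.2,4],0.15]
    - [-1,[0,-0.5,8.5],0.33]
    - [-1,[0,-0.7,13],0.5]
    - [-1,[0,-0.9,17.5],0.68]
    - [-1,[0,-1.1,21.5],0.86]
    - [-1,[0,-1.2,23.9],1.047]
    - [-1,[0,-1.2,23.9],1.047]
    - [-1,[0,-1.2,23.9],1.047]

```text
t: 8.98
eef_pos: [505.6, -122.7, 349.0]
tcp_rot: [-1.064, 1.569, 2.757]
ft_force: [-0.1, 0.4, -0.0]
opening: 0.998
```

```bash
python3 -c "
from go import *
from cell import cams
plan((505.7,-123),-.894,271)
c=cams.read_camera('wrist');np.save('pics/w6.npy',c,allow_pickle=True);cv2.imwrite('pics/w6.png',c['image'][:,:,::-1])
print(proj(c,[[505.7,-123,126],[505.7,-123,68],[591,-54.3,76]]))
"
```

```text
t 8.97 pos [ 505.6 -122.7  349. ] f [-0.1  0.4 -0. ] op 0.998 j [-0.37  0.41  1.88  0.    0.85  0.53]
R [[-0.001, 0.629, -0.778], [0.001, -0.778, -0.629], [-1.0, -0.001, 0.001]] shift cm [7.8  0.04 0.  ] turn 0.003
[[315.23471526 230.455669  ]
 [315.12225651 205.75671997]
 [315.51080917  65.67994546]]
```

View pics/w6.png

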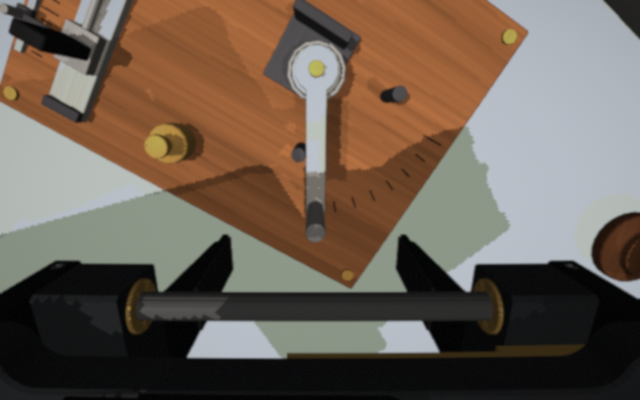

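The wrist view shows the pin top at (316,233) and the pivot at (316,68), within 3 px of the projections. The pin is centred between the fingers, so I'll lower and grip it.

Emit:
apply_moves:
  series:
    - [-1,[4,0,0],0]
    - [-1,[7.7,0,0],0]
    - [-1,[7.7,0,0],0]
    - [1,[7.7,0,0],0]
    - [1,[7.7,0,0],0]
    - [1,[7.7,0,0],0]
    - [1,[7.7,0,0],0]
    - [1,[7.7,0,0],0]
    - [1,[7.7,0,0],0]
    - [1,[7.7,0,0],0]
    - [1,[7.7,0,0],0]
    - [1,[7.7,0,0],0]
    - [1,[7.7,0,0],0]
    - [1,[7.7,0,0],0]
    - [1,[7.7,0,0],0]
    - [1,[7.7,0,0],0]

```text
t: 11.02
eef_pos: [505.7, -123.2, 272.7]
tcp_rot: [-0.992, 1.571, 2.826]
ft_force: [-1.2, 0.2, 0.1]
opening: 0.145
```

```bash
python3 -c "
from go import *
plan((505.7,-123),-.894,271)
# arc in tool frame, pivot along +-z
R=Ro.from_euler('xyz',__import__('cell').monitor.state()['tcp_rot']).as_matrix()
pv=np.array([591,-54.3]);v0=np.array([505.7,-123])-pv
for a in np.r_[np.arange(.1,1.11,.1),1.15]:
    M=np.array([[np.cos(a),-np.sin(a)],[np.sin(a),np.cos(a)]]);d=M@v0-v0
    print(round(a,2),(R.T@np.r_[d,0]/10).round(2),(pv+v0+d).round(1))
"
```

```text
t 11.03 pos [ 505.7 -123.2  272.7] f [-1.2  0.2  0.1] op 0.145 j [-0.37  0.53  1.95 -0.    0.67  0.53]
R [[-0.0, 0.626, -0.78], [0.0, -0.78, -0.626], [-1.0, -0.0, 0.0]] shift cm [ 0.17 -0.02 -0.01] turn -0.0
0.1 [-0.    1.09 -0.06] [ 513.  -131.2]
0.2 [-0.    2.18 -0.22] [ 521.  -138.6]
0.3 [-0.    3.24 -0.49] [ 529.8 -145.1]
0.4 [-0.    4.26 -0.87] [ 539.2 -150.8]
0.5 [-0.    5.25 -1.35] [ 549.1 -155.5]
0.6 [-0.    6.18 -1.92] [ 559.4 -159.2]
0.7 [-0.    7.05 -2.58] [ 570.  -161.8]
0.8 [-0.    7.85 -3.33] [ 580.9 -163.4]
0.9 [-0.    8.57 -4.16] [ 591.8 -163.8]
1.0 [-0.    9.21 -5.05] [ 602.7 -163.2]
1.1 [-0.    9.75 -6.  ] [ 613.5 -161.5]
1.15 [-0.    9.99 -6.49] [ 618.9 -160.2]
```

Emit:
apply_moves:
  series:
    - [1,[0,0.55,0],-0.05]
    - [1,[0,1.1,-0.06],-0.1]
    - [1,[0,1.64,-0.13],-0.15]
    - [1,[0,2.18,-0.22],-0.2]
    - [1,[0,2.71,-0.35],-0.25]
    - [1,[0,3.24,-0.49],-0.3]
    - [1,[0,3.76,-0.67],-0.35]
    - [1,[0,4.26,-0.87],-0.4]
    - [1,[0,4.76,-1.1],-0.45]
    - [1,[0,5.25,-1.35],-0.5]
    - [1,[0,5.72,-1.63],-0.55]
    - [1,[0,6.18,-1.92],-0.6]
    - [1,[0,6.62,-2.25],-0.65]
    - [1,[0,7.05,-2.58],-0.7]
    - [1,[0,7.45,-2.95],-0.75]
    - [1,[0,7.85,-3.33],-0.8]
    - [1,[0,8.22,-3.74],-0.85]
    - [1,[0,8.57,-4.16],-0.9]
    - [1,[0,8.57,-4.16],-0.9]

```text
t: 13.4
eef_pos: [591.7, -164.2, 272.7]
tcp_rot: [-1.358, 1.57, -2.923]
ft_force: [-5.0, -1.5, 3.2]
opening: 0.146
```

```bash
python3 -c "
from go import *
plan((613.5,-161.5),.206,272.7)
R=Ro.from_euler('xyz',__import__('cell').monitor.state()['tcp_rot']).as_matrix()
s=__import__('cell').monitor.state();print('f tool',(R.T@s['ft_force']).round(1))
pv=np.array([591,-54.3]);v0=np.array([505.7,-123])-pv
for a in (.95,1,1.05,1.1,1.12,1.14,1.16):
    M=np.array([[np.cos(a),-np.sin(a)],[np.sin(a),np.cos(a)]])
    print(a,(R.T@(np.r_[pv+M@v0,272.7]-s['eef_pos'])/10).round(2))
"
```

```text
t 13.4 pos [ 591.7 -164.2  272.7] f [-5.  -1.5  3.2] op 0.146 j [-0.38  0.63  1.71 -0.    0.8  -0.38]
R [[-0.001, 1.0, 0.006], [-0.0, 0.006, -1.0], [-1.0, -0.001, 0.0]] shift cm [-0.01  2.19 -0.26] turn -0.2
f tool [-3.2 -5.1  1.5]
0.95 [-0.    0.56 -0.06]
1 [-0.    1.11 -0.1 ]
1.05 [-0.    1.65 -0.17]
1.1 [-0.01  2.19 -0.26]
1.12 [-0.01  2.4  -0.31]
1.14 [-0.01  2.62 -0.36]
1.16 [-0.01  2.83 -0.41]
```

Emit:
apply_moves:
  series:
    - [1,[0,0.56,-0.05],-0.05]
    - [1,[0,1.11,-0.1],-0.1]
    - [1,[0,1.65,-0.17],-0.15]
    - [1,[0,2.0,-0.23],-0.18]
    - [1,[0,2.19,-0.26],-0.2]
    - [1,[0,2.25,-0.27],-0.2]
    - [1,[0,2.25,-0.27],-0.2]
    - [1,[0,2.25,-0.27],-0.2]

```text
t: 14.4
eef_pos: [613.6, -161.8, 272.7]
tcp_rot: [-1.46, 1.569, -2.826]
ft_force: [-7.7, -5.1, 3.5]
opening: 0.145
```

```bash
python3 -c "
from go import *
plan((613.5,-161.5),.206,272.7)
from cell import cams
for n in('wrist','scene'):
    c=cams.read_camera(n);np.save(f'pics/{n}7.npy',c,allow_pickle=True);cv2.imwrite(f'pics/{n}7.png',c['image'][:,:,::-1])
"
```

```text
t 14.4 pos [ 613.6 -161.8  272.7] f [-7.7 -5.1  3.5] op 0.145 j [-0.36  0.65  1.66 -0.    0.83 -0.57]
R [[-0.002, 0.979, 0.204], [-0.001, 0.204, -0.979], [-1.0, -0.002, 0.0]] shift cm [-0.   -0.   -0.04] turn -0.001
```

View pics/wrist7.png

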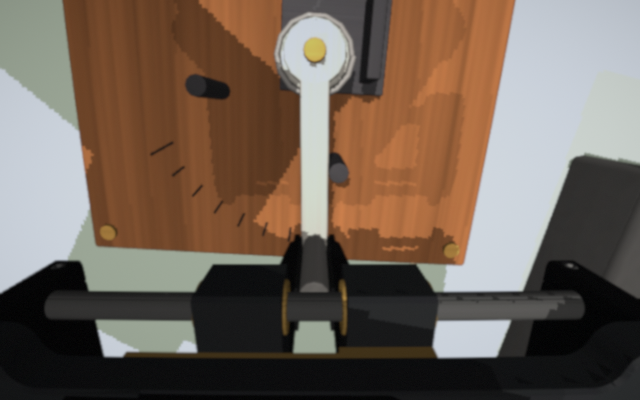

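The wrist view shows the arm's edge next to the far post at (338,170), with a tangential force of about 8.6 N. The spring alone gives 6.4 N, so it is just touching. I'll press in small steps to confirm.

Emit:
apply_moves:
  series:
    - [1,[0,0.15,0],-0.01]
    - [1,[0,0.15,0],-0.01]
    - [1,[0,0.15,0],-0.01]

```text
t: 14.88
eef_pos: [614.2, -161.9, 272.6]
tcp_rot: [-1.689, 1.566, -3.045]
ft_force: [-16.8, -7.5, 7.5]
opening: 0.144
```

```bash
python3 -c "
from go import *
plan((613.5,-161.5),.206,272.7);plan((613.5,-161.5),.206,272.7)"
```

```text
t 14.88 pos [ 614.2 -161.9  272.6] f [-16.8  -7.5   7.5] op 0.144 j [-0.36  0.65  1.65 -0.    0.84 -0.57]
R [[-0.005, 0.977, 0.213], [-0.001, 0.213, -0.977], [-1.0, -0.005, -0.001]] shift cm [-0.01 -0.06 -0.05] turn 0.009
t 14.88 pos [ 614.2 -161.9  272.6] f [-16.8  -7.5   7.5] op 0.144 j [-0.36  0.65  1.65 -0.    0.84 -0.57]
R [[-0.005, 0.977, 0.213], [-0.001, 0.213, -0.977], [-1.0, -0.005, -0.001]] shift cm [-0.01 -0.06 -0.05] turn 0.009
```

A 1.5 mm command moved the arm only 0.6 mm and the force rose to 18 N, so it is firmly on the stop. I'll use the last picture to check everything.

```bash
python3 -c "
from h import *
from cell import cams,monitor
c=cams.read_camera('scene');t=cams.read_camera('top')
for n,a in(('scene',c),('top',t)):
    d=cv2.absdiff(a['image'],load(n+'0')['image']).max(2);print(n,(d>60).sum())
A=cv2.resize(c['image'][150:310,140:540],(800,320),interpolation=2)
B=cv2.resize(t['image'][120:270,120:480],(672,280),interpolation=2);B=np.pad(B,((0,0),(0,128),(0,0)))
cv2.imwrite('pics/f.png',np.vstack([A,B])[:,:,::-1]);print(monitor.state()['ft_force'],monitor.state()['opening'],monitor.state()['t'])
"
```

```text
scene 21823
top 70340
[-16.75499645  -8.38800608   7.198465  ] 0.1381712865197486 14.975
```

View pics/f.png

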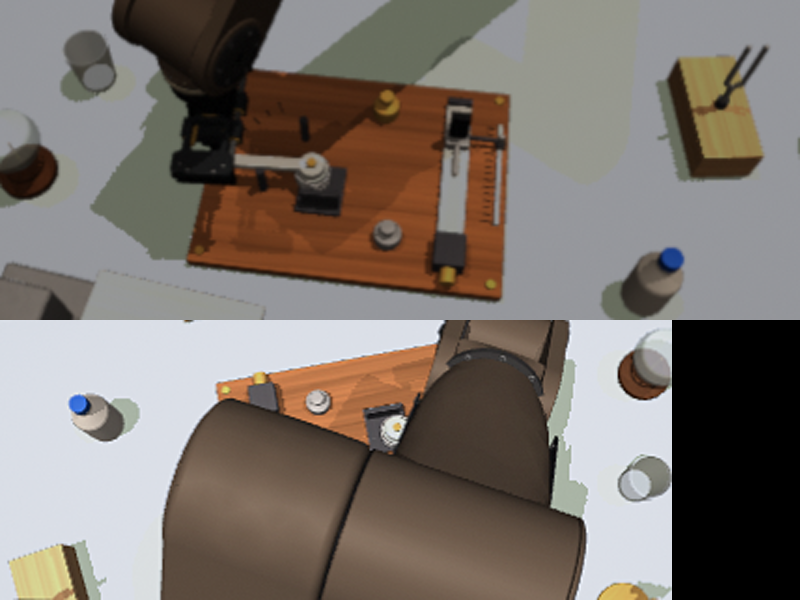

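The final picture shows the arm against the far post, the pointer level with the peg, and the weights, fork box, bottle, globe and beaker still standing in place. The opening has crept slightly under the 18 N push, so I'll ease it a little before handing in.

Emit:
apply_moves:
  series:
    - [1,[0,-0.05,0],0]
    - [1,[0,-0.05,0],0]
    - [1,[0,-0.05,0],0]
    - [1,[0,-0.05,0],0]
    - [1,[0,-0.05,0],0]
    - [1,[0,-0.05,0],0]
    - [1,[0,-0.05,0],0]
    - [1,[0,-0.05,0],0]

```text
t: 15.98
eef_pos: [614.0, -161.9, 272.7]
tcp_rot: [-1.648, 1.567, -3.004]
ft_force: [-13.7, -6.5, 5.7]
opening: 0.143
```

Stable: about 14.7 N tangential against the 6.4 N spring, with the opening at 0.143. I'm handing it in.

```bash
python3 -c "
from cell import job
print(job.job_done())"
```

```text
the job is handed in; nothing more can be done
None
```

I drew the gauge slide out about 85 mm by its tab until the pointer met the marker peg. I let go of it there, then swung the arm by its pin to the far stop post and handed the job in at about 16 s, still holding the pin.

**Gauge:** after release, the wrist camera showed pointer and peg within about 0.5 mm. The final scene picture still shows them level.

**Arm:** it is pressed on the stop. The tangential force was about 14.7 N against 6.4 N from the spring, and a 1.5 mm push moved it only 0.6 mm. The grip opening was about 13.6 mm on the 14 mm pin.

**Other things:** the weights, fork box, bottle, globe and beaker appear undisturbed in the last picture. I judged this by eye. The mirror stand was almost wholly out of the last picture, and I never moved near it at its height.

**Two small disagreements:**
- The scene and top cameras differed by up to about 3 mm on the board, so I used the wrist camera for the final alignment.
- The grip opening dipped to about 13.1 mm during the 18 N push. I eased the push by 0.5 mm and it recovered.

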